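# Open the power-meter cover with its lever

## Robot

A 6-joint arm with a two-finger parallel gripper is mounted at the origin on the work surface. World frame = base frame: x ahead of the robot, y to its left, z up, the work surface at z = 0. Lengths are in mm, angles in rad, forces in N, time in s.
With the tool pointing down it reaches from about 350 to 775 mm from the base axis. Payload 7.3 kg.
Tool frame: the origin (TCP) lies midway between the tips of the shut fingers; the grasp point (between the pads) lies 19 mm behind it; z points along the fingers, y is the direction in which the jaws open and shut (so a half turn about z gives the same grasp; the last joint's range is limited). The gripper opens to 92 mm and grips with 3 to 60 N. Pads are 19 mm wide; open, the fingers measure 130 mm over their backs; the gripper's body (75 mm by 190 mm) begins 47 mm behind the grasp point.
Start: joints at [-1.246, 0.342, 1.524, -0, 1.275, -0.146], TCP at [238.165, -467.895, 193.941] pointing down, gripper open.
Joint ranges: [-2.53, 2.53], [-0.77, 2.02], [0.04, 2.7], [-1, 4.14], [0.28, 2.66], [-3.11, 3.11]. Speed limits (rad/s): [2.57, 2.57, 3.14, 3.14, 3.14, 3.14].

## Interface

Orientations are given as [roll, pitch, yaw] about the fixed x, y, z axes, in that order (R = Rz(yaw) Ry(pitch) Rx(roll)).
In Python, from plant import sensors, imaging, ticket gives the robot as it stands. The module is installed in compiled form; this text tells all that it offers.
- The arm moves only by the tool arm_command, never from a script. Its argument "increments" is one flat list of numbers, 5 for each row, row after row: the closure, from 0 (fully open) to 1 (shut), then the shift along the tool's x, y, z in mm, then the turn about the tool's z in degrees. In form: [hand, dx, dy, dz, spin, hand, dx, dy, dz, spin, ...]. A call has 1 to 20 rows; each row is the pose to reach, as a shift and turn from the pose commanded when the call began, along the tool's axes at that moment; what a row does not reach only later rows make up. A row lasts 1/8 s, in which the tool goes at most 62.5 mm and 10.7 degrees, less where a joint would pass 70% of its speed; a pose out of reach is approached as far as the arm can. A call with a gripper value outside its range is refused whole. The fingers move at their own pace and stop on an object; the grip force is fixed at half the most. Time passes only in rows, so rows that repeat a pose let the fingers close. It gives the time, the measured TCP pose, the force and the opening at its end, in the units of the state.
- sensors.get_obs(): the state, without advancing time (a new reading comes with each control period).
- imaging.capture(name): name is "scene" or "top" or "wrist"; returns the picture (400x640x3 uint8, blue, green, red); there is no depth.
- imaging.calibration(name): a dict with "fx", "fy", "cx", "cy" (pixels), "world_to_cam" (4x4, takes a point from world to camera coordinates); the wrist camera has in their place "hand_eye" (4x4, takes a point from camera to tool coordinates, whose origin is the TCP and whose axes are the flange's). Camera axes: x right, y down, z forward; pixel columns grow to the right and rows downward; lengths in mm; the calibration is good to about 2 mm. The wrist camera is an equidistant fisheye: a pixel r from the principal point sees the ray r / f radians off the axis. A picture is of the moment at which its call begins: read the wrist's pose just before it. calibration takes no time and is no camera call.
- ticket.close_job(): hands the job in, once; it reports no verdict.
The state is a dict: "time": time; "joint_positions": joint angles; "dq": joint speeds; "tau": joint torques, N m; "tool_pos": TCP position; "tcp_rot": TCP orientation; "contact_force": force on the tool from outside, world axes, zero at the start; "moment": the same for the moment, N m; "grip_width": finger opening in mm.
Only numpy, scipy, OpenCV 4.12 (cv2) and the standard library are available. Lean on these libraries where they do the work, as an engineer would, in place of code of your own. Each camera call takes 0.05 s, during which the arm holds its last target. There are 200 camera calls.

## Task

Push the safety slide of the power-meter station in as far as it goes, so that its stop block is out from under the lever, then press the pad on the lever's long end down to the rubber bumper so that the short end lifts the heavy steel cover flap off the sensor. The program finishes while still holding the pad down, with the flap fully raised. Only push and press: do not lift the lever out of its cradle, do not touch the flap, and leave the other things on the table where they stand.

Things in the scene. Friction and masses are not known exactly. Their poses are not given: they have to be found in the camera images.
- station: Fixed station on a black plate 380 x 190 x 10 mm. Origin on the table under the lever's pivot; x runs along the lever from its long end to the flap, z up. In its frame (mm): long arm towards -x; metal cradle at x = 0, 44 wide, top 72 high; rubber bumper that stops the long arm at x = -150, top 31 high; slide at x = -100; dark open sensor box x = 96 to 156, 100 wide, 68 high, under the flap.
- fulcrum (a point): Point on the station's cradle (62 mm above the table) where the lever's cross pin rests.
- lever_pad (a point): Centre of the top of the round steel pad (40 mm diameter) on the lever's long end, about 173 mm from the pivot. At rest about 113 mm above the table, the face sloping 0.25 rad down towards the flap; fully pressed about 39 mm high, 5 mm farther out, sloping 0.17 rad the other way. Bar 22 mm wide, 10 thick. Pressing takes about 5 to 8 N before the bumper; released, the lever rises by itself.
- lever_pivot (a point): Middle of the cross pin (11 mm diameter, 50 mm long) of the loose steel lever; the pin lies in two open-topped slots of the cradle, and the long arm slopes up from it. The short arm, 85 mm long, ends under the flap's lip.
- slide (a joint): Travel (m) of the safety slide along the station's +y. Starts at 0 to 0.006 with its stop block (32 mm wide, top 77.5 mm high) under the long arm, where the lever cannot be pressed; 0.045 is fully in, against the end stop, the block clear beyond the lever. Sliding takes 2 to 3 N; it stays where it is left.
- push_face (a point): Point on the outer face of the slide's upright aluminium push plate, on its centre line, 58 mm above the table. Plate 34 mm wide along the lever, 6 thick, from 13.5 to 77.5 mm high, on the -y side of the lever: face 78 mm from the lever's centre line at slide 0, 33 mm at 0.045. The face looks to the station's -y and is pushed towards +y.
- flap (a joint): Opening angle (rad) of the steel cover flap, hinged on its far edge: 0 lies shut on the box; about 0.37 with the lever fully down. It weighs about 0.85 kg and a spring helps it shut.
- flap_lip (a point): Middle of the top of the flap's free edge, the edge that faces the lever; the flap is a plain steel plate 90 x 96 x 10 mm, its top 78.5 mm above the table when shut.
- post_holder: Bystander: black post holder with a steel post on a round foot 48 mm across, 98 mm high. Origin under its centre.
- lens_mount: Bystander: round lens in a black ring on a post and round foot 48 mm across, 93 mm high. Origin under its centre.
- clamp_fork: Bystander: flat aluminium slotted clamp, 98 x 34 x 9 mm, lying flat. Origin under its middle.
- lens_tube: Bystander: small black tube standing upright, 33 mm across, 53 mm high. Origin under its centre.
- driver: Bystander: screwdriver lying at the side. Origin under its middle.
- cleaner: Bystander: white bottle 56 mm across, 140 mm high, standing at the side. Origin under its centre.
- beam_block: Bystander: upright black plate 60 mm wide on a 50 x 60 mm foot, 78 mm high, standing at the side. Origin under its centre.

How it is judged (in metres and radians):
On the way, in this order (a step that is already met when the one before it is completed fails the run):
1. the safety slide is pushed in, its block clear of the lever (value of joint slide above 0.036 m), for 0.2 s.
2. the flap is raised by fingers pressing on the lever (value of joint flap above 0.32 rad and contact force between the fingers and lever above 1 N), for 0.3 s.
At the end, for the whole second after the job is handed in: The slide is in by more than 36 of its 45 mm, the flap stands open by more than 0.32 rad (about 0.37 is full), the fingers press on the lever with more than 1 N, and the lever's pin lies in its cradle within 8 mm (all of step 2 and value of joint slide above 0.036 m and distance between lever_pivot and fulcrum below 0.008 m); the arm keeps its last pose, push and grip.
It fails at once if the lever is lifted out of its cradle (pin more than 12 mm from its place) (distance between lever_pivot and fulcrum above 0.012 m).
It fails at once if the robot touches the flap (contact force between any of the fingers, the arm and flap above 0.5 N).
It fails at once if a bystander is moved by more than 25 mm or tipped over (distance of any of post_holder, lens_mount, clamp_fork, lens_tube, driver, cleaner, beam_block from where it was at the start of the episode above 0.025 m or angle between any of post_holder, lens_mount, lens_tube, cleaner, beam_block's own z axis and vertical above 0.5 rad).
It also fails if it takes over 35 s, if anything falls off the work surface, if the arm or the gripper's body presses on something with over 40 N, if the wrist force passes 120 N, or if a joint passes its speed limit or range.

## Working session

There is one attempt and no reset: what is moved stays moved. The work goes in short steps, Python scripts to look and compute and a tool call to move; the robot and the scene stay as the last step left them, time stands still between calls to the robot, and variables do not carry over. Pictures are saved under pics/ and viewed, about 8 in all and at most 12, crops included, and the job is handed in when it is done.

Besides the shell and the picture viewer there is one more tool, called as name(argument=value, ...) on one line, values as JSON. arm_command: Moves the arm, as the interface text tells. Its arguments: {"type":"object","properties":{"increments":{"type":"array","items":{"type":"number"}}},"required":["increments"]}

```bash
mkdir -p pics
python3 - <<'E'
from plant import sensors, imaging
import cv2,numpy as np
for n in("top","scene"):
    cv2.imwrite(f"pics/{n}0.png",imaging.capture(n)); c=imaging.calibration(n); print(n,c["fx"],c["cx"],c["cy"]); print(np.round(np.array(c["world_to_cam"]),3))
print(sensors.get_obs())
print(imaging.calibration("wrist"))
E
```

```text
top 480.2800070726992 318.18394500262855 197.10186120555034
[[-2.800000e-02 -1.000000e+00  1.000000e-02  4.422000e+00]
 [-9.830000e-01  2.600000e-02 -1.810000e-01  5.813310e+02]
 [ 1.800000e-01 -1.400000e-02 -9.840000e-01  1.353977e+03]
 [ 0.000000e+00  0.000000e+00  0.000000e+00  1.000000e+00]]
scene 383.1752632964533 316.6603219024786 202.6900153253127
[[ 9.010000e-01  4.340000e-01 -1.200000e-02 -5.181640e+02]
 [ 3.320000e-01 -7.060000e-01 -6.260000e-01 -1.200400e+02]
 [-2.800000e-01  5.590000e-01 -7.800000e-01  1.231977e+03]
 [ 0.000000e+00  0.000000e+00  0.000000e+00  1.000000e+00]]
{'time': 0.1, 'joint_positions': array([-1.24599366e+00,  3.42667418e-01,  1.52489629e+00, -1.69304639e-05,
        1.27542407e+00, -1.46015233e-01]), 'dq': array([ 0.00106167,  0.0003369 , -0.0019219 , -0.00072543, -0.00027603,
        0.00135149]), 'tau': array([ 1.88398270e-03, -4.32007992e+01, -2.44694281e+01,  7.19176163e-02,
        5.25153300e-02, -5.75018203e-05]), 'tool_pos': array([ 238.02492379, -467.48665151,  193.31584024]), 'tcp_rot': array([-3.14021002e+00, -1.86967837e-04,  4.70822707e-01]), 'contact_force': array([-0.22005822, -0.08745941, -0.19570981]), 'moment': array([-0.01831633,  0.02904508,  0.05275161]), 'grip_width': 91.81955555700385}
{'fx': 309.70691628693146, 'fy': 309.70691628693146, 'cx': 323.41293097513085, 'cy': 196.95076495871274, 'hand_eye': array([[-2.36527815e-04, -9.52148442e-01, -3.05635876e-01,
         8.25215540e+01],
       [ 9.99999967e-01, -2.55385004e-04,  2.17141597e-05,
        -4.02361195e-01],
       [-9.87299228e-05, -3.05635861e-01,  9.52148471e-01,
        -1.90866555e+02],
       [ 0.00000000e+00,  0.00000000e+00,  0.00000000e+00,
         1.00000000e+00]])}
```

View pics/top0.png

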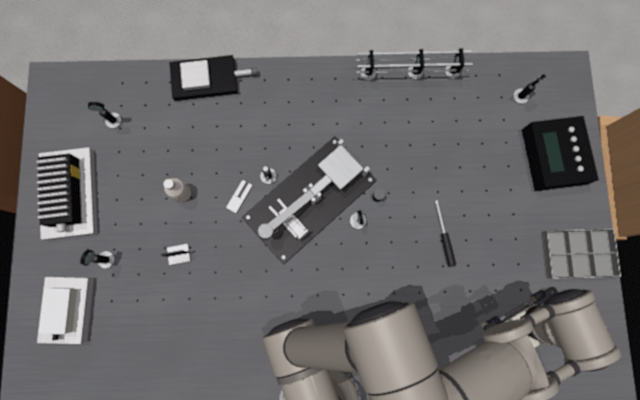

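View pics/scene0.png

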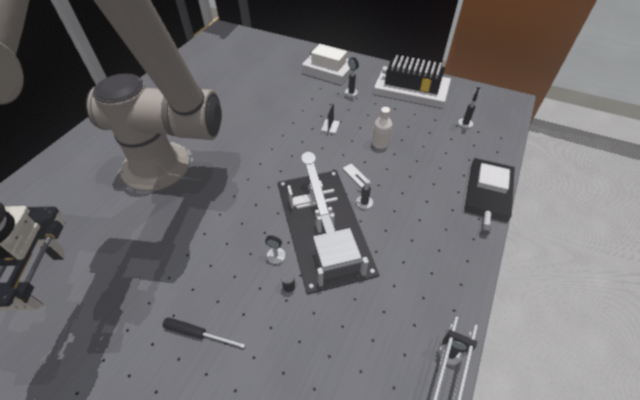

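The top picture shows the station with plate corners near (247,216), (284,259), (375,181) and (335,139). The pad is at (265,230), the flap at (342,165), and the push plate near (290,228) on the robot side. The lens mount (358,220) and lens tube (379,196) also stand on that side.

```bash
cat > h.py <<'E'
import numpy as np,cv2
from plant import sensors,imaging
from scipy.spatial.transform import Rotation as R
def ray(n,px,z):
    c=imaging.calibration(n);T=np.array(c["world_to_cam"]);r=T[:3,:3].T
    o=-r@T[:3,3];d=r@np.array([(px[0]-c["cx"])/c["fx"],(px[1]-c["cy"])/c["fy"],1]);return o+d*(z-o[2])/d[2]
def proj(n,P):
    c=imaging.calibration(n);T=np.array(c["world_to_cam"]);p=T[:3,:3]@P+T[:3,3];return np.array([c["fx"]*p[0]/p[2]+c["cx"],c["fy"]*p[1]/p[2]+c["cy"]])
def wproj(P,o):
    c=imaging.calibration("wrist");H=c["hand_eye"];Rt=R.from_euler('xyz',o["tcp_rot"]).as_matrix()
    t=Rt.T@(P-o["tool_pos"]);p=H[:3,:3].T@(t-H[:3,3]);th=np.arctan2(np.hypot(*p[:2]),p[2]);u=p[:2]/np.hypot(*p[:2])
    return np.array([c["cx"],c["cy"]])+c["fx"]*th*u
def wray(px,o,z):
    c=imaging.calibration("wrist");H=c["hand_eye"];Rt=R.from_euler('xyz',o["tcp_rot"]).as_matrix()
    d=np.array([px[0]-c["cx"],px[1]-c["cy"]]);r=np.hypot(*d);th=r/c["fx"];v=np.r_[np.sin(th)*d/r,np.cos(th)]
    v=Rt@H[:3,:3]@v;q=Rt@H[:3,3]+o["tool_pos"];return q+v*(z-q[2])/v[2]
E
python3 - <<'E'
from h import *
cs=[ray("top",p,10)[:2] for p in[(247,216),(284,259),(375,181),(335,139)]]
print(np.round(cs));pad=ray("top",(265,230),113);print(pad, ray("scene",(308,158),113))
for a,b in((0,1),(1,2),(2,3),(3,0)):
    d=cs[b]-cs[a];print(np.hypot(*d),np.degrees(np.arctan2(d[1],d[0])))
for n,b in(("top",(225,125,390,275)),("scene",(250,140,400,300))):
    im=cv2.imread(f"pics/{n}0.png")[b[1]:b[3],b[0]:b[2]];im=cv2.resize(im,None,fx=3.6,fy=3.6,interpolation=2);cv2.imwrite(f"pics/{n}1.png",im)
E
```

```text
[[ 537.  203.]
 [ 406.   94.]
 [ 634. -186.]
 [ 770.  -69.]]
[481.62191769 139.21454602 113.        ] [483.77557846 136.53340438 113.        ]
170.18111361471614 -140.2744109159386
361.25729461197034 -50.836142997036134
179.37617349030688 40.78724806772208
357.96054165222057 130.62557800287215
```

View pics/top1.png

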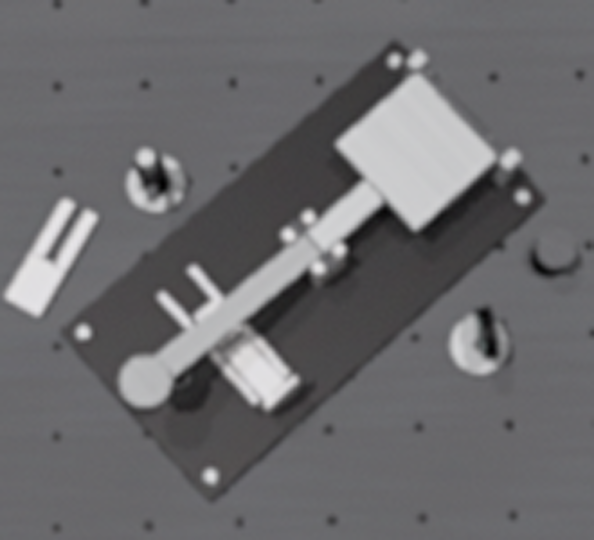

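Run:
```python
from h import *
f=lambda u,v:(225+(u-.5)/3.6,125+(v-.5)/3.6)
pad=ray("top",f(145,381),113);lip=ray("top",f(376,187),78.5);face=ray("top",f(283,394),77.5)
sc=[ray("top",f(*p),12) for p in((83,332),(210,476),(522,197),(395,61))]
print(pad,lip,face);d=lip-pad;yaw=np.arctan2(d[1],d[0]);print("yaw lever",np.degrees(yaw),np.hypot(*d[:2]))
for a,b in((0,3),(1,2)):
    e=sc[b]-sc[a];print(np.degrees(np.arctan2(e[1],e[0])))
yaw=np.radians(-50.3)
X=np.array([np.cos(yaw),np.sin(yaw),0]);Y=np.array([-X[1],X[0],0])
O=pad+173*X;print("O",O)
for n,p,z in(("lip",(376,187),78.5),("face",(283,394),77.5),("post",(155,185),0),("lens",(480,345),0),("tube",(555,255),53),("fork",(50,258),9),("pin",(314,242),68)):
    q=ray("top",f(*p),z)-O;print(n,round(q@X),round(q@Y))
o=sensors.get_obs();print(o["tcp_rot"])
```

```text
[479.68437715 138.84625907 113.        ] [635.49631007 -44.72090771  78.5       ] [470.58287605  33.83926724  77.5       ]
yaw lever -49.67538076479823 240.7784524429215
-49.61074563321211
-49.58954883436182
O [590.19120958   5.74013604 113.        ]
lip 68 3
face -98 -74
post -59 139
lens 57 -145
tube 144 -132
fork -166 147
pin 2 3
[-3.14021002e+00 -1.86967837e-04  4.70822707e-01]
```

The lever yaw is about -49.6°, and the station origin is about (592, 7). I'm moving above the standoff point in front of the push plate, with the fingers shut.

arm_command(increments=[1, 40, -33, 0, -1.3, 1, 80, -67, 0, -2.7, 1, 120, -100, 0, -4, 1, 160, -134, 0, -5.4, 1, 200, -167, 0, -6.7, 1, 240, -200, 0, -8, 1, 280, -234, 0, -9.4, 1, 320, -267, 0, -10.7, 1, 360, -301, 0, -12, 1, 400, -334, 0, -13.4, 1, 400, -334, 0, -13.4, 1, 400, -334, 0, -13.4, 1, 400, -334, 0, -13.4])

```text
time: 1.72
tool_pos: [442.8, 10.2, 193.8]
tcp_rot: [-3.142, 0.0, 0.703]
contact_force: [-1.1, 0.5, 0.4]
grip_width: 0.5
```

Run:
```python
from h import *
o=sensors.get_obs();im=imaging.capture("wrist");cv2.imwrite("pics/w1raw.png",im)
print(o["time"],o["tool_pos"],o["tcp_rot"],o["grip_width"],o["contact_force"])
X=np.array([.648,-.7615,0]);Y=np.array([.7615,.648,0]);O=np.array([591.8,7.1,0]);Z=np.array([0,0,1])
for n,P in(("pad",O-168*X-0*X+113*Z),("padnom",O-173*X+113*Z),("faceL",O-117*X-75*Y+77.5*Z),("faceR",O-83*X-75*Y+77.5*Z),("tcp",o["tool_pos"])):
    q=wproj(P,o);print(n,q.round());cv2.circle(im,tuple(int(v) for v in q),2,(0,0,255),-1)
cv2.imwrite("pics/w1.png",im)
```

```text
1.725 [442.77274216  10.1769378  193.80810421] [-3.14153971e+00  4.84206236e-04  7.02900684e-01] 0.46684150735653046 [-1.05067869  0.49119268  0.37006248]
pad [245.  71.]
padnom [239.  71.]
faceL [306. 147.]
faceR [340. 147.]
tcp [324. 227.]
```

View pics/w1.png

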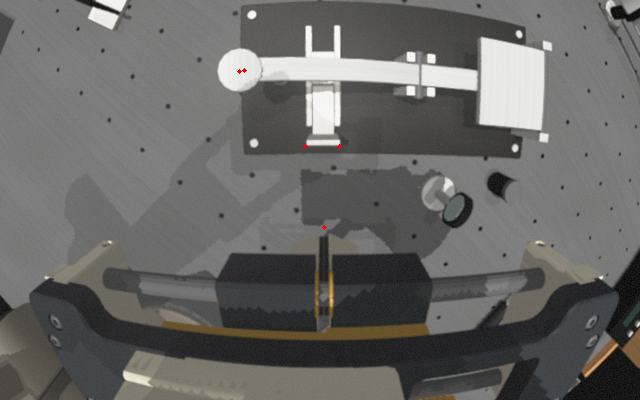

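The overlaid dots sit on the pad at (240,71) and on the push-plate edge at (306–340,145), so the estimate holds. Next I descend and start the push.

arm_command(increments=[1, 0, 0, 40, 0, 1, 0, 0, 80, 0, 1, 0, 0, 115, 0, 1, 0, 0, 133, 0, 1, 0, 0, 133, 0, 1, 10, 0, 133, 0, 1, 18, 0, 133, 0, 1, 24, 0, 133, 0, 1, 29, 0, 133, 0, 1, 34, 0, 133, 0, 1, 39, 0, 133, 0, 1, 44, 0, 133, 0, 1, 49, 0, 133, 0, 1, 54, 0, 133, 0, 1, 58, 0, 133, 0, 1, 62, 0, 133, 0, 1, 65, 0, 133, 0, 1, 65, 0, 133, 0])

```text
time: 4.03
tool_pos: [492.8, 53.4, 60.9]
tcp_rot: [3.142, -0.0, 0.705]
contact_force: [-0.1, -0.8, -0.1]
grip_width: 0.4
```

Run:
```python
from h import *
o=sensors.get_obs();im=imaging.capture("wrist")
im2=imaging.capture("top")[125:275,225:390]
print(o["time"],o["tool_pos"],o["contact_force"])
cv2.imwrite("pics/w2.png",np.hstack([cv2.resize(im,None,fx=.7,fy=.7,interpolation=3),cv2.resize(im2,(308,280),interpolation=2)]))
```

```text
4.025 [492.79244546  53.39874011  60.87832004] [-0.07021903 -0.84480013 -0.09211761]
```

View pics/w2.png

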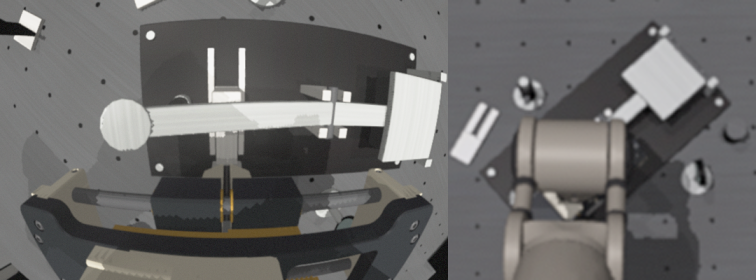

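The stop block now shows beyond the lever at (227,95), so the slide is mostly in. I'll keep going in small steps until the end stop gives a force.

arm_command(increments=[1, 2, 0, 0, 0, 1, 4, 0, 0, 0, 1, 5, 0, 0, 0, 1, 5, 0, 0, 0])

```text
time: 4.62
tool_pos: [496.5, 56.6, 60.9]
tcp_rot: [3.142, 0.0, 0.705]
contact_force: [-0.3, -0.5, 0.2]
grip_width: 0.3
```

arm_command(increments=[1, 2, 0, 0, 0, 1, 4, 0, 0, 0, 1, 4, 0, 0, 0])

```text
time: 5.0
tool_pos: [499.7, 59.2, 60.9]
tcp_rot: [3.141, -0.0, 0.705]
contact_force: [0.2, 0.2, 0.4]
grip_width: 0.4
```

arm_command(increments=[1, 2, 0, 0, 0, 1, 4, 0, 0, 0, 1, 4, 0, 0, 0])

```text
time: 5.38
tool_pos: [502.7, 61.8, 60.9]
tcp_rot: [3.141, -0.0, 0.705]
contact_force: [1.0, -0.7, 0.3]
grip_width: 0.7
```

Run:
```python
from h import *
o=sensors.get_obs();im=imaging.capture("wrist")
print(o["time"],o["tool_pos"],o["contact_force"])
cv2.imwrite("pics/w3.png",cv2.resize(im[90:300,200:480],None,fx=2.8,fy=2.8,interpolation=2))
```

```text
5.375 [502.71592588  61.81540087  60.89226093] [ 1.0096512  -0.65986876  0.25383429]
```

View pics/w3.png

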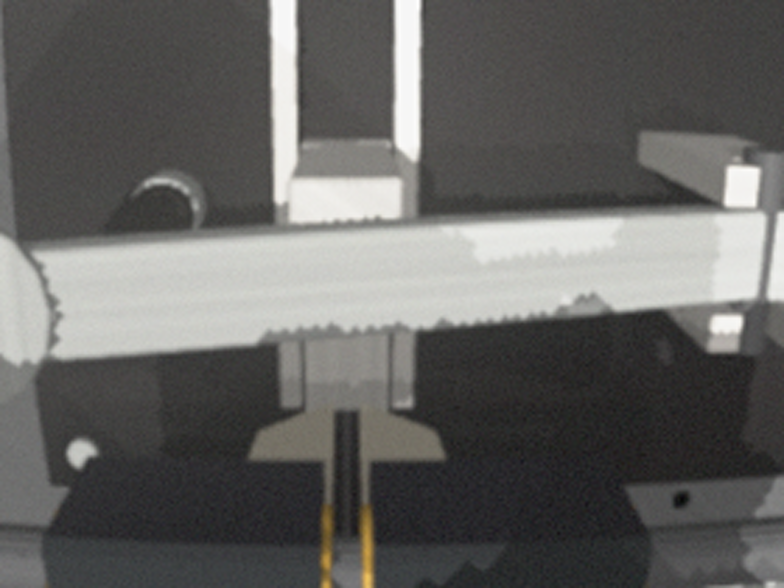

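Run:
```python
from h import *
o=sensors.get_obs()
X=np.array([.648,-.7615,0]);Y=np.array([.7615,.648,0]);O=np.array([591.8,7.1,0])
q=o["tool_pos"]-O;print("tcp",q@X,q@Y)
f=lambda u,v:(200+u/2.8,90+v/2.8)
for n,p,z in(("blockfar",(345,180),77.5),("platetopback",(347,408),77.5),("leverfar",(345,217),95),("levernear",(345,332),95)):
    q=wray(f(*p),o,z)-O;print(n,q@X,q@Y)
```

```text
tcp -99.43042170240186 -32.50342299275797
blockfar -100.0863065385756 19.703034329396377
platetopback -99.67967809650621 -31.004175444645153
leverfar -100.08373122135487 15.813134746841431
levernear -100.09928919782551 -6.755256877058366
```

Run:
```python
from h import *
im=cv2.imread("pics/w1raw.png")[10:160,220:370]
s=imaging.capture("scene")[140:260,260:400]
cv2.imwrite("pics/w4.png",np.hstack([cv2.resize(im,(400,400),interpolation=2),cv2.resize(s,(400,400),interpolation=2)]))
```

```text
(no output)
```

View pics/w4.png

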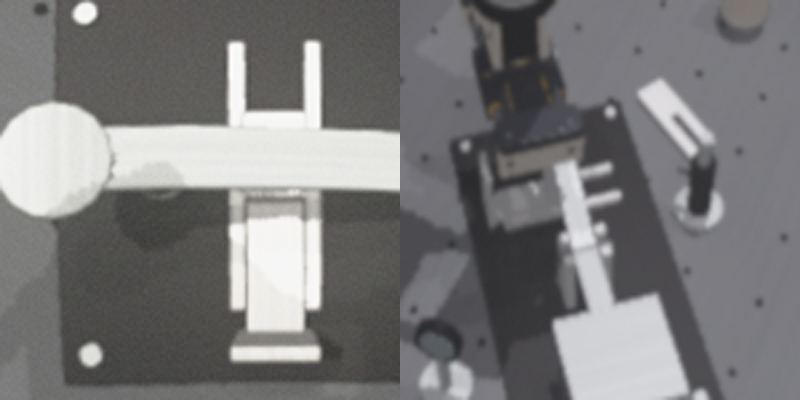

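Run:
```python
from h import *
o=sensors.get_obs()
X=np.array([.648,-.7615,0]);Y=np.array([.7615,.648,0]);O=np.array([591.8,7.1,0])+3.5*Y
s=imaging.capture("scene");a=cv2.imread("pics/scene0.png");out=[]
for im in(a,s):
    im=cv2.resize(im[140:240,270:370],(400,400),interpolation=2)
    for v,c in((-78,(0,0,255)),(-33,(0,255,0))):
        for z in(13.5,77.5):
            for x in(-117,-83):
                p=(proj("scene",O+x*X+v*Y+np.array([0,0,z]))-[270,140])*4;cv2.circle(im,tuple(int(k) for k in p),3,c,-1)
    if im is not a: 
        p=(proj("scene",o["tool_pos"])-[270,140])*4;cv2.circle(im,tuple(int(k) for k in p),4,(255,0,0),-1)
    out.append(im)
cv2.imwrite("pics/w5.png",np.hstack(out));print(o["contact_force"],o["tool_pos"])
```

```text
[-0.35132539  0.01186752  0.57601001] [502.56559161  61.73180716  60.88391586]
```

View pics/w5.png

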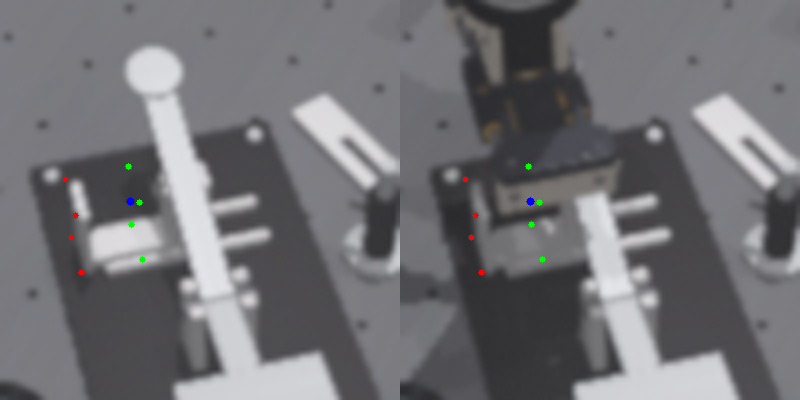

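The plate has not moved: it is still at (483,215) in the right half, the same as at the start. The fingers seem to have passed over it with no force. I'm checking where the fingertips and the body really are.

Run:
```python
from h import *
o=sensors.get_obs();H=imaging.calibration("wrist")
X=np.array([.648,-.7615,0]);Y=np.array([.7615,.648,0]);Z=np.array([0,0,1])
t=o["tool_pos"]
for hgt in(50,66,80,95,110):
    print("body",hgt,[((proj("scene",t+95*X+s*37.5*Y+hgt*Z)-[270,140])*4+[400,0]).round() for s in(-1,1)])
for xo in(9.5,0,-9.5):
    for h in(0,10,20,30,40): print(xo,h,wproj(t+xo*Y+h*Z,o).round(),end=" ")
    print()
im=cv2.imread("pics/w1raw.png");cv2.imwrite("pics/w6.png",cv2.resize(im[200:345,200:450],(800,464),interpolation=2))
```

```text
body 50 [array([504., 271.]), array([618., 247.])]
body 66 [array([503., 256.]), array([618., 231.])]
body 80 [array([502., 242.]), array([618., 217.])]
body 95 [array([501., 226.]), array([618., 202.])]
body 110 [array([499., 210.]), array([618., 186.])]
9.5 0 [324. 214.] 9.5 10 [324. 220.] 9.5 20 [324. 226.] 9.5 30 [324. 233.] 9.5 40 [324. 241.] 
0 0 [324. 227.] 0 10 [324. 233.] 0 20 [324. 240.] 0 30 [324. 248.] 0 40 [324. 256.] 
-9.5 0 [324. 240.] -9.5 10 [324. 247.] -9.5 20 [324. 254.] -9.5 30 [324. 262.] -9.5 40 [324. 271.]
```

View pics/w6.png

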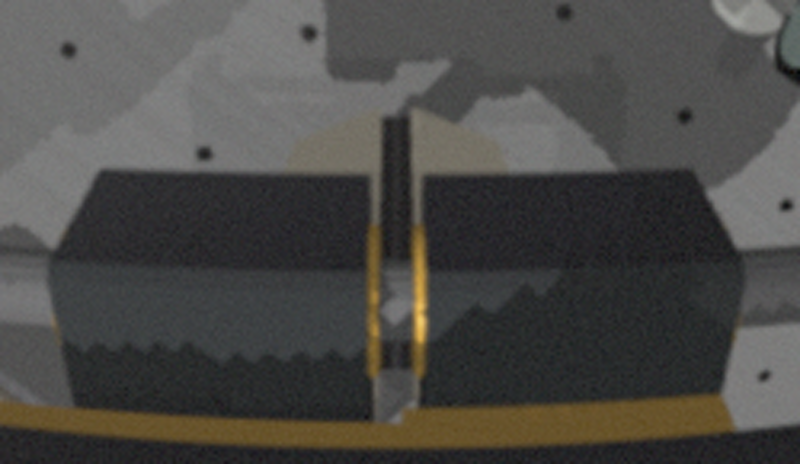

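The picture shows the fingertips at row ~234, not at the reported TCP's row (214–227). The body's edge in the scene view sits about 108 mm above the TCP instead of 66. Both mean the real tips are about 30–40 mm higher than the reported TCP. I'll back off, go lower and push again.

arm_command(increments=[1, -20, 0, 0, 0, 1, -40, 0, 0, 0, 1, -60, 0, 0, 0, 1, -78, 0, 0, 0, 1, -78, 0, 10, 0, 1, -78, 0, 20, 0, 1, -78, 0, 30, 0, 1, -78, 0, 38, 0, 1, -78, 0, 38, 0])

```text
time: 6.65
tool_pos: [442.7, 11.4, 22.1]
tcp_rot: [-3.14, 0.001, 0.705]
contact_force: [-0.8, 0.1, 0.3]
grip_width: 0.5
```

arm_command(increments=[1, 8, 0, 0, 0, 1, 14, 0, 0, 0, 1, 20, 0, 0, 0, 1, 25, 0, 0, 0, 1, 30, 0, 0, 0, 1, 35, 0, 0, 0, 1, 40, 0, 0, 0, 1, 43, 0, 0, 0])

```text
time: 7.65
tool_pos: [476.0, 39.2, 22.9]
tcp_rot: [-3.142, 0.0, 0.705]
contact_force: [-0.1, -1.0, 1.5]
grip_width: 0.6
```

arm_command(increments=[1, 4, 0, 0, 0, 1, 9, 0, 0, 0, 1, 14, 0, 0, 0])

```text
time: 8.02
tool_pos: [486.7, 48.4, 22.9]
tcp_rot: [-3.141, 0.0, 0.705]
contact_force: [-1.4, -0.2, 1.5]
grip_width: 0.5
```

Run:
```python
from h import *
o=sensors.get_obs();im=imaging.capture("wrist")
print(o["time"],o["tool_pos"],o["contact_force"])
X=np.array([.648,-.7615,0]);Y=np.array([.7615,.648,0]);O=np.array([591.8,7.1,0])+3.5*Y
q=o["tool_pos"]-O;print(q@X,q@Y)
for s in(0,15,30,45): print(s,"blockfar",wproj(O-100*X+(16+s)*Y+np.array([0,0,77.5]),o).round(),"face",wproj(O-100*X+(-78+s)*Y+np.array([0,0,77.5]),o).round())
cv2.imwrite("pics/w7.png",cv2.resize(im[40:290,180:480],None,fx=2.4,fy=2.4,interpolation=2))
```

```text
8.025 [486.70126067  48.38815986  22.86831437] [-1.42150134 -0.2420006   1.52956428]
-99.54491681854198 -56.77721428094059
0 blockfar [324. 123.] face [324. 302.]
15 blockfar [324.  89.] face [324. 280.]
30 blockfar [324.  55.] face [324. 255.]
45 blockfar [324.  23.] face [324. 227.]
```

View pics/w7.png

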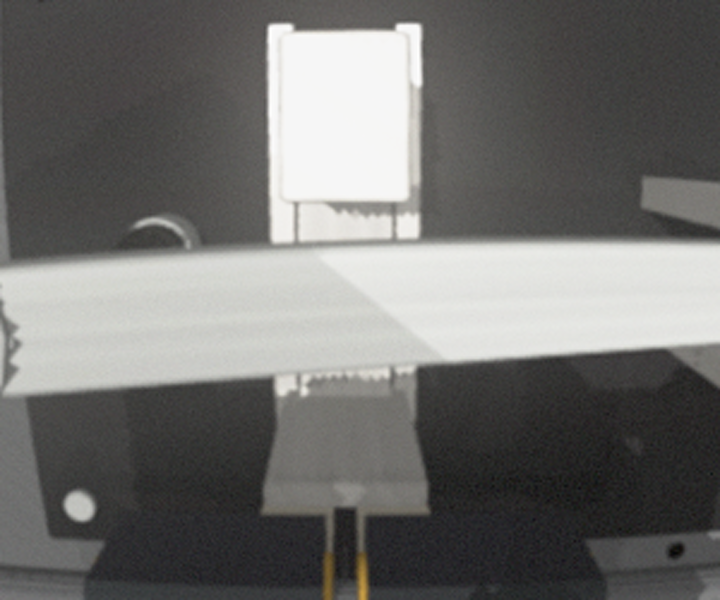

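The block is now clear of the lever: its far edge is at row 52 and the plate edge at row 252, so the slide is at about 31 mm. About 14 mm remains.

arm_command(increments=[1, 5, 0, 0, 0, 1, 10, 0, 0, 0, 1, 13, 0, 0, 0, 1, 15, 0, 0, 0, 1, 16, 0, 0, 0, 1, 16, 0, 0, 0])

```text
time: 8.82
tool_pos: [495.5, 56.0, 22.9]
tcp_rot: [-3.14, 0.008, 0.706]
contact_force: [-13.3, -15.9, 9.8]
grip_width: 0.4
```

Run:
```python
from h import *
o=sensors.get_obs()
im=imaging.capture("wrist");X=np.array([.648,-.7615,0]);Y=np.array([.7615,.648,0]);O=np.array([591.8,7.1,0])+3.5*Y
q=o["tool_pos"]-O;print(q@X,q@Y,o["contact_force"],o["contact_force"]@Y)
for s in(36,40,45): print(s,wproj(O-100*X+(16+s)*Y+np.array([0,0,77.5]),o).round(1))
g=cv2.cvtColor(im,6);print(g[0:100:2,324])
```

```text
-99.61274765167316 -45.18495630872082 [-13.34419277 -15.90695151   9.7689546 ] -20.46930736643521
36 [323.8  68.6]
40 [323.8  59.6]
45 [323.8  48.4]
[126 127 128 127 126 128 126 129 126 105  80  83  81  86  85  89  87  88
  92  90  97  96  98  98 100 100 128 241 246 246 246 246 246 246 246 246
 246 246 246 246 246 246 246 246 246 246 246 246 246 246]
```

The slide is at the end stop: about 20 N, with the block's far edge giving roughly 43 mm. Now I back off, rise, turn 90° and go above the pad.

arm_command(increments=[1, -12, 0, 0, 0, 1, -28, 0, 0, 0, 1, -28, 0, -40, 0, 1, -28, 0, -80, 0, 1, -28, 0, -110, -10, 1, -10, -15, -110, -20, 1, 10, -35, -110, -30, 1, 30, -55, -110, -40, 1, 43, -74, -110, -50, 1, 43, -74, -110, -60, 1, 43, -74, -110, -70, 1, 43, -74, -110, -80, 1, 43, -74, -110, -90, 1, 43, -74, -110, -90, 1, 43, -74, -110, -90])

```text
time: 10.75
tool_pos: [483.5, 142.6, 132.9]
tcp_rot: [3.141, 0.0, 2.272]
contact_force: [-0.7, 0.9, -0.5]
grip_width: 0.6
```

Run:
```python
from h import *
o=sensors.get_obs();im=imaging.capture("wrist")
print(o["time"],o["tool_pos"],o["tcp_rot"],o["joint_positions"],o["contact_force"])
X=np.array([.648,-.7615,0]);Y=np.array([.7615,.648,0]);O=np.array([591.8,7.1,0])+3.5*Y
print(wproj(np.array([481.3,138.5,113]),o))
for s in(36,40,45): print(s,wproj(O-100*X+(16+s)*Y+np.array([0,0,77.5]),o).round())
cv2.imwrite("pics/w8.png",im)
```

```text
10.75 [483.48516504 142.60565845 132.8858689 ] [3.14143325e+00 6.77063882e-05 2.27197047e+00] [ 1.34650278e-01  3.63646123e-01  1.67355388e+00  3.18235471e-05
  1.10422182e+00 -5.66538185e-01] [-0.74584209  0.94417126 -0.48860339]
[318.39517837 220.08744876]
36 [378. 276.]
40 [382. 275.]
45 [387. 275.]
```

View pics/w8.png

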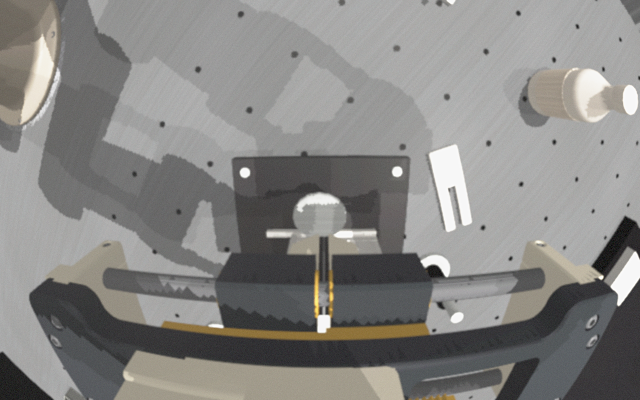

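The pad is at (319,214), about 4 mm to the -Y side of the fingers' centre. I'll correct for that and descend.

arm_command(increments=[1, 3, -4, 0, 0, 1, 3, -4, 15, 0, 1, 3, -4, 30, 0, 1, 3, -4, 38, 0, 1, 3, -4, 44, 0, 1, 3, -4, 50, 0, 1, 3, -4, 56, 0, 1, 3, -4, 62, 0, 1, 3, -4, 68, 0, 1, 3, -4, 74, 0])

```text
time: 12.05
tool_pos: [478.8, 143.1, 59.5]
tcp_rot: [3.14, -0.0, 2.275]
contact_force: [-2.7, 3.1, 7.3]
grip_width: 0.5
```

The fingers are on the pad with about 7 N, as expected. I'm continuing down.

arm_command(increments=[1, 0, 0, 6, 0, 1, 0, 0, 12, 0, 1, 0, 0, 18, 0, 1, 0, 0, 24, 0, 1, 0, 0, 30, 0, 1, 0, 0, 36, 0, 1, 0, 0, 40, 0, 1, 0, 0, 44, 0])

```text
time: 13.05
tool_pos: [478.4, 143.2, 15.4]
tcp_rot: [3.141, -0.001, 2.275]
contact_force: [-3.1, 3.0, 7.0]
grip_width: 0.4
```

arm_command(increments=[1, 0, 0, 4, 0, 1, 0, 0, 8, 0, 1, 0, 0, 11, 0, 1, 0, 0, 13, 0, 1, 0, 0, 13, 0])

```text
time: 13.68
tool_pos: [479.5, 143.0, 7.6]
tcp_rot: [3.138, 0.002, 2.276]
contact_force: [-17.7, -1.5, 58.2]
grip_width: 0.6
```

The lever is on the bumper at 58 N. I'll ease to a moderate hold and check the flap.

arm_command(increments=[1, 0, 0, -1, 0, 1, 0, 0, -3, 0, 1, 0, 0, -3, 0, 1, 0, 0, -3, 0, 1, 0, 0, -3, 0])

```text
time: 14.3
tool_pos: [479.3, 143.0, 8.2]
tcp_rot: [3.139, 0.001, 2.276]
contact_force: [-10.4, 1.5, 32.8]
grip_width: 0.6
```

Run:
```python
from h import *
o=sensors.get_obs();print(o["time"],o["tool_pos"],o["contact_force"])
a=cv2.imread("pics/scene0.png")[140:300,240:400];b=imaging.capture("scene")[140:300,240:400]
cv2.imwrite("pics/w9.png",cv2.resize(np.hstack([a,b]),None,fx=2.5,fy=2.5,interpolation=2))
```

```text
14.3 [479.25046524 143.02483049   8.24337062] [-10.35212203   1.49209583  32.82972169]
```

View pics/w9.png

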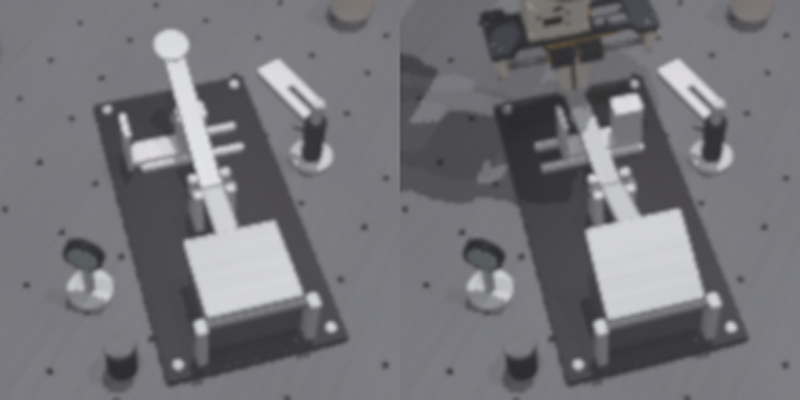

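```bash
python3 - <<'E'
from h import *
X=np.array([.648,-.7615,0]);Y=np.array([.7615,.648,0]);O=np.array([591.8,7.1,0])+3.5*Y;Z=np.array([0,0,1])
s=imaging.capture("scene");a=cv2.imread("pics/scene0.png");out=[]
def lip(al,y):
    return O+(68+90-90*np.cos(al)-10*0)*X+y*Y+(78.5+90*np.sin(al))*Z
for im in(a,s):
    im=cv2.resize(im[215:280,300:375],None,fx=5.3,fy=5.3,interpolation=2)
    for al,c in((0,(0,0,255)),(.2,(0,255,255)),(.37,(0,200,0))):
        for y in(-48,48):
            p=(proj("scene",lip(al,y))-[300,215])*5.3;cv2.circle(im,tuple(int(k) for k in p),3,c,-1)
    out.append(im)
cv2.imwrite("pics/w10.png",np.hstack(out))
E
python3 - <<'E'
from h import *
X=np.array([.648,-.7615,0]);Y=np.array([.7615,.648,0]);O=np.array([591.8,7.1,0])+3.5*Y;Z=np.array([0,0,1])
for n in("scene","top"):
    for al in(0,.2,.37):
        L=[proj(n,O+(158-90*np.cos(al))*X+y*Y+(78.5+90*np.sin(al))*Z).round(1) for y in(-48,48)]
        print(n,al,L)
    for im in(cv2.imread(f"pics/{n}0.png"),imaging.capture(n)):
        g=cv2.cvtColor(im,6);c=proj(n,O+113*X+85*Z);th=g[int(c[1]),int(c[0])]-35
        m=(g>th).astype(np.uint8);m=cv2.morphologyEx(m,cv2.MORPH_OPEN,np.ones((11,11)))
        k,lab,st,_=cv2.connectedComponentsWithStats(m);l=lab[int(c[1]),int(c[0])]
        cn=cv2.findContours((lab==l).astype(np.uint8),0,2)[0][0]
        print(n,th,cv2.approxPolyDP(cn,4,True)[:,0].tolist())
E
```

```text
scene 0 [array([313.1, 235.6]), array([349.7, 227.4])]
scene 0.2 [array([313.2, 232.2]), array([350.3, 223.9])]
scene 0.37 [array([313.5, 230.2]), array([351.1, 221.8])]
scene 173 [[350, 231], [317, 236], [322, 264], [356, 258]]
scene 174 [[351, 226], [317, 231], [323, 264], [358, 258]]
top 0 [array([339.6, 187.9]), array([317.4, 163.8])]
top 0.2 [array([340.4, 186.2]), array([317.9, 161.9])]
top 0.37 [array([341.9, 184.2]), array([319.1, 159.6])]
top 168 [[335, 150], [324, 160], [324, 171], [335, 182], [347, 182], [357, 173], [357, 163], [345, 150]]
top 143 [[333, 150], [326, 156], [331, 176], [349, 179], [358, 171], [358, 161], [346, 149]]
```

The lip rose 5 px in the scene view. My projection gives 5.5 px for 0.37 rad and 3.4 px for 0.2 rad, so the flap is up and the lever is hard on the bumper.

```bash
python3 -c "
from plant import sensors,ticket
o=sensors.get_obs();print(o['time'],o['tool_pos'],o['contact_force']);print(ticket.close_job())"
```

```text
14.5 [479.25284793 143.01630818   8.21975084] [-10.38744511   2.02925412  33.35209802]
the job is handed in; nothing more can be done
None
```

The slide is pushed in and the flap is raised. I handed the job in at 14.5 s with the fingers still holding the pad down at about 33 N.

- **Slide:** it reached its end stop (about 20 N on the fingers). The camera put its travel at about 43 mm.
- **Pad and flap:** the pad is hard on the bumper. The flap's lip rose 5 px in the scene view; 0.37 rad should give about 5.5 px and 0.2 rad about 3.4 px. That fits a full opening, but the picture is too coarse to give the exact angle.
- **First push missed:** the fingers passed over the push plate with no force and nothing moved. The real fingertips sit about 31 mm higher than the reported TCP, which disagrees with the interface text. I went about 38 mm lower and the second push worked.
- **Force peak:** the press reached 58 N at the bumper before I eased it, against the 120 N wrist limit.
- **Bystanders:** in the last scene picture the lens mount, lens tube, post holder and clamp fork stood where they were. I did not check the driver, cleaner and beam block, which the arm did not go near.
- **Not checked:** the pin's seat in the cradle was not measured; the lever looked seated. My last overlay picture could not be viewed because the 12-picture limit was reached, so the flap check was numeric.

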